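# Weigh in the finds and shut them in the touch-latch drawer

### The job

First push the front of the grey finds cabinet's drawer inward so that its touch latch lets it spring ajar, and pull the drawer right out. Then weigh the small finds that are on the table one at a time, in the register's order (small plaster block with the bronze mirror, stone axe head, clay loom weight, roof-tile fragment; some may be missing): set each alone on the middle of the balance pan, let go and leave it still for a good second, then lay it in the drawer. When all the finds are in the drawer, push it in until it latches shut and flush; leave the other things on the table where they are.

Things in the scene. Friction and masses are not known exactly. Their poses are not given: they have to be found in the camera images.
- cabinet_front (a point): low grey cabinet (260 deep, 300 wide, 80 mm high, fixed) with one wooden drawer front set between its sides; the top plate is set back 20 mm, so an upright finger can press the front in. This point: mid front plane, 38 mm above the table; x axis points into the cabinet (the way to push the front), y to the left, z up. Faces the robot roughly. Latched, it cannot be pulled out, even with 20 N
- drawer (a joint): drawer, m: 0 latched and flush; grows coming out (along -x of cabinet_front), outer stop 0.13, inner stop -0.012. Touch latch: pushed in past -0.007 (about 6 N) and let go, it springs out to 0.05-0.07; pull on from there (1 N). To relatch push to -0.010 or more (spring 2-6 N over the last 60 mm; press steadily, up to 15 N) and let go: it settles at 0; pushed too little it springs out
- panel_top (a point): middle of the top edge of the drawer's wooden front panel, 70 mm above the table; moves with the drawer. Panel 12 mm thick (this point is 6 mm behind its front face), 270 wide, lower edge 8 mm above the table. No handle: push on its face; pull by hooking down behind its top edge into the ajar drawer. Axes as cabinet_front
- drawer_floor (a point): point on the drawer's inner floor, 20 mm above the table, mid width, 63 mm behind the panel's inner face; moves with it, axes as cabinet_front. Floor spans x -63 to +119, y -125 to +125 mm of it. Side and back walls rise 28 mm; headroom under the cabinet's top 52 mm. Fully open, the 138 mm behind the panel are clear from above
- pan_centre (a point): centre of the top face of the balance's round flat steel pan: 116 mm across, no rim, dark ring (52 mm) and red dot in the middle; about 90 mm above the table when empty. Sprung: sinks straight down 4 mm per N (a find sinks it 4 to 12 mm); the point moves with it. Axes: z up
- balance: white box-shaped dial balance (130 x 140 mm, fixed to the table) with its pan; origin on the table under the pan's centre
- mirror: small pinkish plaster block with a dark green bronze mirror disc in its top; box-shaped (the big plaster block at the back of the table is fixed and no find); about 60 x 46 x 28 mm (its own x, y, z as it lies at the start). Origin at its centre. May be absent
- axe: dark green stone axe head; thick butt (42 x 34 x 26, centred at x = -11) and thinner, wider blade end (26 x 40 x 16, centred at x = +19); about 64 x 40 x 26 mm (its own x, y, z as it lies at the start). Origin at its centre. May be absent
- loomweight: red clay loom weight, block-shaped with a small dark hole through its sides; about 40 x 40 x 36 mm (its own x, y, z as it lies at the start). Origin at its centre. May be absent
- tile: grey roof-tile fragment, box-shaped with a round flower relief on its top; about 58 x 42 x 24 mm (its own x, y, z as it lies at the start). Origin at its centre. May be absent
- scalebar: black-and-white photo scale bar, 100 x 16 x 5 mm, lying on the table; origin under its centre. To be left alone
- brush: brush lying on the table; origin under its middle. To be left alone
- jar: round jar with a blue cap, 52 mm across, 75 mm tall; origin under its centre. To be left alone
- bowl: yellow bowl, 120 mm across, 50 mm tall; origin under its centre. To be left alone
- trowel: pointing trowel with a wooden handle, lying on the table; origin under its middle. To be left alone
There are look-alikes about, which are no part of the job. What is shaped like the balance but orange is not meant.

How it is judged:
On the way, in this order (a step that is already met when the one before it is completed fails the run):
1. the drawer has been released by a push and has sprung ajar (value of joint drawer above 0.03 m), for 0.1 s.
2. the drawer is pulled right out (at least 110 mm) (value of joint drawer above 0.11 m), for 0.2 s.
3. the plaster block with the bronze mirror, if there is one, rests alone, released and still, centred on the balance pan (horizontal distance between mirror and pan_centre below 0.012 m and z of mirror in the frame of pan_centre between 0.004 and 0.04 m and contact force between mirror and balance above 0.4 N and contact force between mirror and the fingers below 0.05 N and linear speed of mirror below 0.03 m/s and horizontal distance between mirror and axe above 0.06 m and horizontal distance between mirror and loomweight above 0.06 m and horizontal distance between mirror and tile above 0.06 m), for 0.6 s.
4. the stone axe head, if there is one, rests alone, released and still, centred on the balance pan (horizontal distance between axe and pan_centre below 0.012 m and z of axe in the frame of pan_centre between 0.004 and 0.04 m and contact force between axe and balance above 0.4 N and contact force between axe and the fingers below 0.05 N and linear speed of axe below 0.03 m/s and horizontal distance between axe and mirror above 0.06 m and horizontal distance between axe and loomweight above 0.06 m and horizontal distance between axe and tile above 0.06 m), for 0.6 s.
5. the clay loom weight, if there is one, rests alone, released and still, centred on the balance pan (horizontal distance between loomweight and pan_centre below 0.012 m and z of loomweight in the frame of pan_centre between 0.004 and 0.04 m and contact force between loomweight and balance above 0.4 N and contact force between loomweight and the fingers below 0.05 N and linear speed of loomweight below 0.03 m/s and horizontal distance between loomweight and mirror above 0.06 m and horizontal distance between loomweight and axe above 0.06 m and horizontal distance between loomweight and tile above 0.06 m), for 0.6 s.
6. the roof-tile fragment, if there is one, rests alone, released and still, centred on the balance pan (horizontal distance between tile and pan_centre below 0.012 m and z of tile in the frame of pan_centre between 0.004 and 0.04 m and contact force between tile and balance above 0.4 N and contact force between tile and the fingers below 0.05 N and linear speed of tile below 0.03 m/s and horizontal distance between tile and mirror above 0.06 m and horizontal distance between tile and axe above 0.06 m and horizontal distance between tile and loomweight above 0.06 m), for 0.6 s.
At the end, for the whole second after the job is handed in: every find that was on the table lies inside the drawer at rest, and the drawer is latched shut (its front flush with the cabinet within 4 mm); on the way each find was weighed in order: alone, released, at rest, its centre within 12 mm of the pan's centre for 0.6 s (value of joint drawer between -0.003 and 0.004 m and x of mirror in the frame of drawer_floor between -0.063 and 0.119 m and y of mirror in the frame of drawer_floor between -0.125 and 0.125 m and z of mirror in the frame of drawer_floor between 0.004 and 0.045 m and linear speed of each of mirror, axe, loomweight, tile below 0.03 m/s and x of axe in the frame of drawer_floor between -0.063 and 0.119 m and y of axe in the frame of drawer_floor between -0.125 and 0.125 m and z of axe in the frame of drawer_floor between 0.004 and 0.045 m and x of loomweight in the frame of drawer_floor between -0.063 and 0.119 m and y of loomweight in the frame of drawer_floor between -0.125 and 0.125 m and z of loomweight in the frame of drawer_floor between 0.004 and 0.045 m and x of tile in the frame of drawer_floor between -0.063 and 0.119 m and y of tile in the frame of drawer_floor between -0.125 and 0.125 m and z of tile in the frame of drawer_floor between 0.004 and 0.045 m); the robot touches nothing.
It fails at once if one of the other things on the table is disturbed (moved more than 40 mm) (distance of any of scalebar, brush, jar, bowl, trowel from where it was at the start of the episode above 0.04 m).
Of mirror, axe, loomweight, tile only 2 to 3 are there at a start; the rules pass over those that are not, and their reading is None.
At some moment in a run one of mirror, axe, loomweight, tile may be knocked a few centimetres aside while the robot is not near it.
Once in a run the grip may slacken for a moment while it holds something.
It also fails if it takes over 208 s, if anything falls off the work surface, if the arm or the gripper's body presses on something with over 40 N, if the wrist force passes 120 N, or if a joint passes its speed limit or range.

### The arm

A 7-joint arm with a two-finger parallel gripper is mounted at the origin on the work surface. World frame = base frame: x ahead of the robot, y to its left, z up, the work surface at z = 0. Lengths are in m, angles in rad, forces in N, time in s.
With the tool pointing down it reaches from about 0.425 to 0.825 m from the base axis. Payload 3.6 kg.
Tool frame: the origin (TCP) lies on the centre line of the jaws, within the pads' length; the fingertips stand 11 mm ahead of it and the grasp point (between the pads) lies 8 mm behind it (r.tip_reach is the distance from the TCP to the fingertips, in m); z points along the fingers, y is the direction in which the jaws open and shut (so a half turn about z gives the same grasp; the last joint's range is limited). The gripper opens to 85 mm and grips with 20 to 120 N. Pads are 22 mm wide; open, the fingers measure 114 mm over their backs; the gripper's body (76 mm by 85 mm) begins 54 mm behind the grasp point. The pads swing forward as they close: fully open they stand 13 mm farther back than shut.
Start: joints at [1.278, 0.615, -0.013, 1.423, 0.008, 1.103, -0.04], TCP at [0.171, -0.627, 0.242] pointing down, gripper open.
Joint ranges: [-3.12, 3.12], [-0.3, 2.06], [-1.34, 1.32], [0.26, 2.42], [-1.36, 4.5], [0.01, 1.98], [-2.84, 2.84]. Speed limits (rad/s): [2.79, 2.79, 3.14, 3.14, 3.14, 3.14, 3.14].

### API

Orientations are given as a rotation vector (axis times angle).
In Python, from cell import r, effector, optics gives the robot as it stands. Calls block until the motion is done:
- r.move_ptp(position, orientation): joint-space move of the TCP to a pose.
- r.move_l(position, ori=None, vel=0.15): straight line of the TCP; ori=None keeps the orientation; vel is the mean speed in m/s.
- r.goto_joints(angles): joint-space move.
- effector.grip(opening, strength=None): finger opening in m; strength is the grip in N (None keeps the last); returns when the fingers have stopped.
- r.pause(seconds).
- r.inverse_kinematics(position, orientation): joint angles nearest the present ones, or None.
- optics.read_camera(name): name is "side" or "top"; returns (picture, depth): 420x560x3 uint8, red, green, blue; 420x560 float32, m along the optical axis (not along the pixel's ray), 0 where there is no reading.
- optics.get_calibration(name): a dict with "fx", "fy", "cx", "cy" (pixels), "camera_from_world" (4x4, takes a point from world to camera coordinates). Camera axes: x right, y down, z forward; pixel columns grow to the right and rows downward; lengths in m; the calibration is good to about 2 mm. A picture is of the moment at which its call begins. get_calibration takes no time and is no camera call.
A pose or a line that the arm cannot do raises r.PlanningError and nothing moves.
- r.job_done(): hands the job in, once; it reports no verdict.
Readings, each from a call of its own:
- r.get_clock(): time.
- r.get_joints(): joint angles.
- r.get_dq(): joint speeds.
- r.get_joint_torque(): joint torques, N m.
- r.get_position(): TCP position.
- r.get_tool_rot(): TCP orientation.
- r.get_wrist_force(): force on the tool from outside, world axes, zero at the start.
- r.get_torque(): the same for the moment, N m.
- r.get_width(): finger opening in m.
Only numpy, scipy, OpenCV 4.12 (cv2) and the standard library are available. Lean on these libraries where they do the work, as an engineer would, in place of code of your own. Each camera call takes 0.05 s, during which the arm holds its last target.

## Working session

There is one attempt and no reset: what is moved stays moved. The work goes in short steps, each a Python script; the robot and the scene stay as the last script left them, time stands still between calls to the robot, and variables do not carry over. Pictures are saved under pics/ and viewed, and the job is handed in when it is done.

```bash
ls; mkdir -p pics; python3 - <<'E'
from cell import r, effector, optics
import cv2,numpy as np
for n in ("side","top"):
    p,d=optics.read_camera(n); np.savez(f"/tmp/{n}0.npz",p=p,d=d)
    cv2.imwrite(f"pics/{n}0.png",p[:,:,::-1])
    c=optics.get_calibration(n); print(n,c["fx"],c["fy"],c["cx"],c["cy"]); print(np.round(c["camera_from_world"],3))
    T=np.linalg.inv(c["camera_from_world"]);print(T[:3,3], (d>0).mean())
print(r.get_clock(),r.get_tool_rot(),r.get_width(),r.get_position())
E
```

```text
pics
side 531.4451707524142 531.4451707524142 281.7124254684377 214.43922988517394
[[-0.989 -0.145  0.02   0.54 ]
 [-0.101  0.574 -0.813  0.117]
 [ 0.106 -0.806 -0.582  1.551]
 [ 0.     0.     0.     1.   ]]
[0.38095571 1.26151788 0.98701931] 0.9961904761904762
top 537.9737835978957 537.9737835978957 275.32189546671174 201.12017195282806
[[ 0.006 -1.    -0.01   0.011]
 [-0.996 -0.005 -0.089  0.55 ]
 [ 0.089  0.01  -0.996  1.696]
 [ 0.     0.     0.     1.   ]]
[ 0.39660243 -0.00379885  1.73802118] 0.9957610544217687
0.1 [-3.11143288e+00 -4.17691397e-01  5.12556003e-04] 0.08528058564978029 [ 0.17121705 -0.62635977  0.24127817]
```

View pics/top0.png

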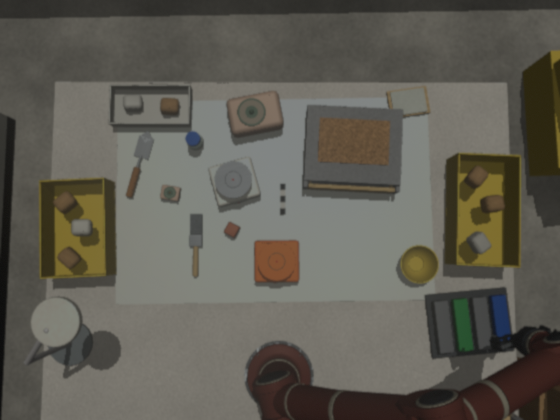

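View pics/side0.png

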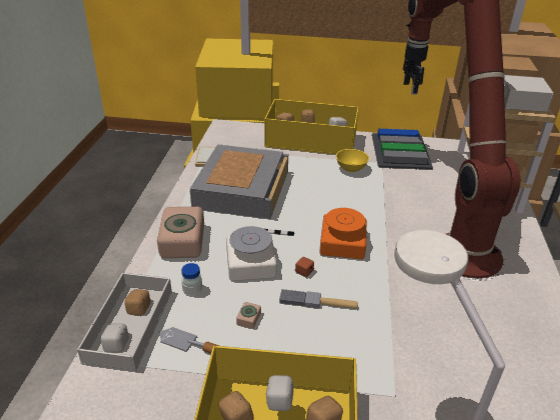

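Top view: the mirror block is at (171,193) and the loom weight at (232,230). The white balance is at (235,182) and the cabinet at (353,150), with its front towards the robot at row ~187. I'll take close crops to check these candidates against the look-alikes: the big plaster block (255,113), the orange balance (277,260), and the lumps in the crates.

```bash
cat > h.py <<'E'
import numpy as np,cv2
from cell import r,effector,optics
from scipy.spatial.transform import Rotation as R
C={n:optics.get_calibration(n) for n in("side","top")}
def ray(n,u,v):
    c=C[n];T=np.linalg.inv(c["camera_from_world"])
    d=T[:3,:3]@np.array([(u-c["cx"])/c["fx"],(v-c["cy"])/c["fy"],1]);return T[:3,3],d
def onplane(n,u,v,z):
    o,d=ray(n,u,v);return o+d*(z-o[2])/d[2]
def cloud(n,dep):
    c=C[n];T=np.linalg.inv(c["camera_from_world"]);v,u=np.mgrid[:dep.shape[0],:dep.shape[1]]
    P=np.stack([(u-c["cx"])/c["fx"]*dep,(v-c["cy"])/c["fy"]*dep,dep],-1)
    return P@T[:3,:3].T+T[:3,3]
def proj(n,p):
    c=C[n];q=c["camera_from_world"]@np.append(p,1);return q[:2]/q[2]*[c["fx"],c["fy"]]+[c["cx"],c["cy"]]
def down(yaw):  # tool down, jaw (y) axis at angle yaw from world: x tool dir = yaw
    return (R.from_euler('z',yaw)*R.from_euler('x',np.pi)).as_rotvec()
def snap(n,name,box=None,s=1):
    p,d=optics.read_camera(n);q=p
    if box: q=p[box[1]:box[3],box[0]:box[2]]
    cv2.imwrite(f"pics/{name}.png",cv2.resize(q[:,:,::-1],None,fx=s,fy=s,interpolation=cv2.INTER_CUBIC));return p,d
E
python3 - <<'E'
from h import *
t=np.load("/tmp/top0.npz");p=t["p"];d=t["d"];P=cloud("top",d)
s=np.load("/tmp/side0.npz")["p"]
a=cv2.resize(p[80:300,100:320],(700,700)[::1],interpolation=cv2.INTER_CUBIC)
cv2.imwrite("pics/c1.png",np.clip(a[:590,:,::-1].astype(float)*1.5,0,255))
cv2.imwrite("pics/c2.png",cv2.resize(s[130:340,150:390],None,fx=3.2,fy=2.8,interpolation=cv2.INTER_CUBIC)[:,:,::-1])
for nm,(u,v) in dict(mir=(171,193),loom=(232,230),pan=(234,180),cabtop=(353,120),cabmid=(353,145),panel=(351,187),table=(300,240),jar=(194,141),bowl=(419,265)).items(): print(nm,P[v,u].round(4))
for v in range(176,198): print(v,P[v,330].round(3),P[v,351].round(3),P[v,380].round(3))
E
```

```text
mir [0.5732 0.3462 0.0353]
loom [0.4561 0.1493 0.043 ]
pan [0.6091 0.141  0.0884]
cabtop [ 0.8011 -0.2289  0.0801]
cabmid [ 0.7213 -0.228   0.0825]
panel [ 0.5898 -0.2211  0.0808]
table [ 0.4266 -0.0663  0.0023]
jar [0.7336 0.2694 0.0749]
bowl [ 0.3486 -0.45   -0.0102]
176 [ 0.625 -0.157  0.076] [ 0.623 -0.221  0.087] [ 0.625 -0.312  0.076]
177 [ 0.621 -0.157  0.078] [ 0.621 -0.221  0.081] [ 0.623 -0.313  0.072]
178 [ 0.618 -0.157  0.076] [ 0.618 -0.221  0.082] [ 0.619 -0.312  0.077]
179 [ 0.614 -0.156  0.081] [ 0.615 -0.222  0.078] [ 0.615 -0.311  0.081]
180 [ 0.612 -0.157  0.078] [ 0.611 -0.221  0.082] [ 0.612 -0.31   0.084]
181 [ 0.608 -0.156  0.081] [ 0.608 -0.221  0.081] [ 0.609 -0.311  0.079]
182 [ 0.613 -0.162  0.015] [ 0.606 -0.221  0.079] [ 0.606 -0.311  0.083]
183 [ 0.61  -0.162  0.018] [ 0.61  -0.23   0.016] [ 0.603 -0.312  0.075]
184 [ 0.606 -0.162  0.019] [ 0.606 -0.229  0.024] [ 0.6   -0.311  0.081]
185 [ 0.597 -0.157  0.069] [ 0.603 -0.229  0.02 ] [ 0.603 -0.322  0.023]
186 [ 0.595 -0.158  0.061] [ 0.595 -0.223  0.063] [ 0.6   -0.321  0.028]
187 [ 0.59  -0.157  0.074] 
[... 193 characters left out ...]
90 [ 0.586 -0.161  0.024] [ 0.584 -0.225  0.053] [ 0.582 -0.313  0.07 ]
191 [ 0.586 -0.164 -0.001] [ 0.583 -0.228  0.025] [ 0.579 -0.313  0.067]
192 [ 0.583 -0.164 -0.003] [ 0.583 -0.231  0.003] [ 0.579 -0.317  0.043]
193 [ 0.58  -0.164 -0.003] [ 0.579 -0.231  0.007] [ 0.58  -0.325  0.004]
194 [ 0.577 -0.164 -0.005] [ 0.576 -0.231  0.001] [ 0.577 -0.325 -0.   ]
195 [ 0.572 -0.163  0.004] [ 0.572 -0.231  0.006] [ 0.573 -0.325  0.004]
196 [ 0.569 -0.163  0.008] [ 0.569 -0.231  0.005] [ 0.57  -0.324  0.006]
197 [ 0.566 -0.163  0.005] [ 0.567 -0.232 -0.001] [ 0.568 -0.326 -0.007][ WARN:0@0.656] global loadsave.cpp:1063 imwrite_ Unsupported depth image for selected encoder is fallbacked to CV_8U.
```

View pics/c1.png

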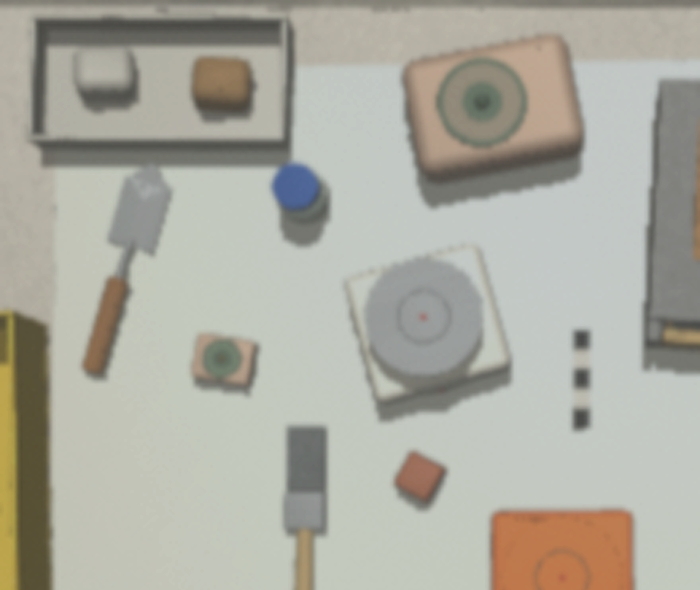

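View pics/c2.png

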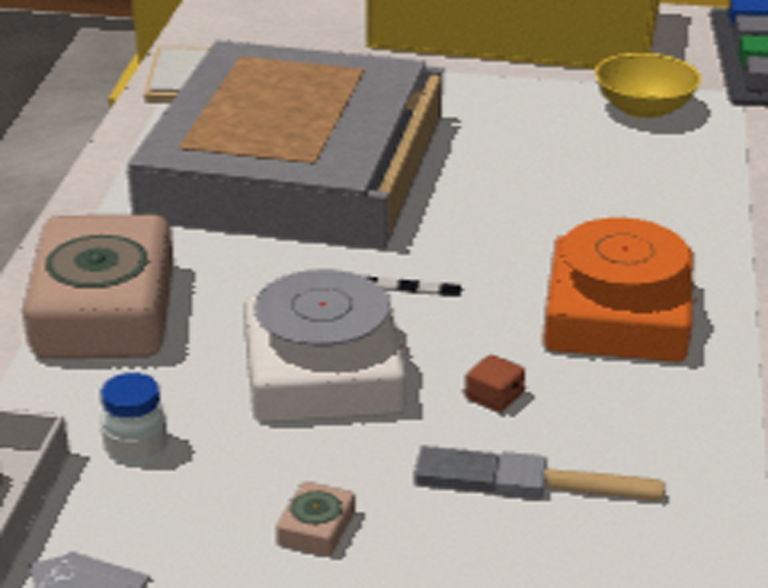

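The crops show mirror block (171,193) and loom weight (232,230) are the only finds; there is no axe or tile. The white balance's red dot is near (233,179). Next I'll measure poses.

```bash
cat >> h.py <<'E'
def blobs(p,n,z,lo,hi,box,amin=30):
    """hsv mask inside box -> contours; rect on plane z"""
    hsv=cv2.cvtColor(p,cv2.COLOR_RGB2HSV);m=cv2.inRange(hsv,np.array(lo),np.array(hi))
    k=np.zeros_like(m);k[box[1]:box[3],box[0]:box[2]]=255;m&=k
    return m
def rectof(m,n,z):
    cs,_=cv2.findContours(m,cv2.RETR_EXTERNAL,cv2.CHAIN_APPROX_NONE)
    c=max(cs,key=cv2.contourArea)[:,0,:]
    W=np.array([onplane(n,u,v,z)[:2] for u,v in c],np.float32)
    return cv2.minAreaRect(W*1000),cv2.contourArea(c)
E
python3 - <<'E'
from h import *
t=np.load("/tmp/top0.npz");p=t["p"];d=t["d"];P=cloud("top",d)
h=cv2.cvtColor(p,cv2.COLOR_RGB2HSV)
for u,v in [(165,190),(171,187),(178,197),(232,228),(236,232),(170,193),(200,280),(300,240),(351,188),(330,188)]: print((u,v),h[v,u],p[v,u])
# cabinet
z=P[...,2];m=((z>0.055)&(z<0.11)).astype(np.uint8)*255;k=np.zeros_like(m);k[90:200,290:415]=255;m&=k
print("cab",rectof(m,"top",.08))
# mirror, loom by height
for nm,b,zz in (("mir",(155,178,190,208),.028),("loom",(220,218,246,242),.036)):
    m=(z>0.014).astype(np.uint8)*255;k=np.zeros_like(m);k[b[1]:b[3],b[0]:b[2]]=255
    print(nm,rectof(m&k,"top",zz))
    mm=(h[...,1]>70).astype(np.uint8)*255 
    print(nm,"sat",rectof(mm&k,"top",zz))
# pan
m=((z>0.078)&(z<0.11)).astype(np.uint8)*255;k=np.zeros_like(m);k[155:210,205:262]=255;m&=k
print("pan",rectof(m,"top",.09), np.median(z[m>0]))
red=((p[...,0].astype(int)-p[...,1]>25)&(k>0));vv,uu=np.nonzero(red);print("dot",uu.mean(),vv.mean(),len(uu),onplane("top",uu.mean(),vv.mean(),.09))
s=np.load("/tmp/side0.npz")["p"];k=np.zeros(s.shape[:2],bool);k[225:260,225:275]=1
red=((s[...,0].astype(int)-s[...,1]>25)&k);vv,uu=np.nonzero(red);print("dot side",uu.mean(),vv.mean(),len(uu),onplane("side",uu.mean(),vv.mean(),.09))
E
python3 - <<'E'
import sys;sys.path.insert(0,'.')
from h import *
t=np.load("/tmp/top0.npz")["p"];s=np.load("/tmp/side0.npz")["p"]
cv2.imwrite("pics/c3.png",cv2.resize(t[150:245,150:250],None,fx=7,fy=6,interpolation=cv2.INTER_CUBIC)[:,:,::-1])
cv2.imwrite("pics/c4.png",cv2.resize(t[95:205,295:415],None,fx=6,fy=5,interpolation=cv2.INTER_CUBIC)[:,:,::-1])
E
```

```text
(165, 190) [51 31 83] [76 83 73]
(171, 187) [44 33 85] [80 85 74]
(178, 197) [15 49 83] [83 75 67]
(232, 228) [  9 104 105] [105  75  62]
(236, 232) [10 88 81] [81 62 53]
(170, 193) [42 36 70] [66 70 60]
(200, 280) [ 41  15 133] [130 133 125]
(300, 240) [ 48  10 133] [130 133 128]
(351, 188) [ 19  91 104] [104  91  67]
(330, 188) [20 82 81] [81 72 55]
cab (((711.755859375, -228.6251983642578), (300.56683349609375, 263.1407470703125), 87.24959564208984), 7845.5)
mir (((574.3026123046875, 351.03179931640625), (61.32861328125, 45.911102294921875), 80.78138732910156), 244.5)Traceback (most recent call last):
  File "<stdin>", line 13, in <module>
  File "h.py", line 29, in rectof
    c=max(cs,key=cv2.contourArea)[:,0,:]
      ~~~^^^^^^^^^^^^^^^^^^^^^^^^
ValueError: max() iterable argument is empty
```

View pics/c4.png

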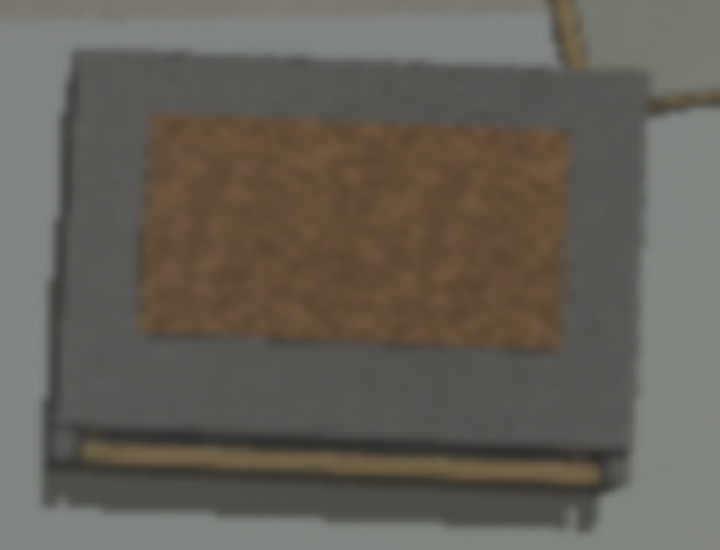

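```bash
cat >> h.py <<'E'
def measure(p,d,n="top"):
    z=cloud(n,d)[...,2]
    out={}
    return z
E
python3 - <<'E'
from h import *
t=np.load("/tmp/top0.npz");p=t["p"];d=t["d"];P=cloud("top",d);z=P[...,2]
pi=p.astype(int);rb=pi[...,0]-pi[...,2]
for nm,b,zz in (("mir",(155,178,190,208),.028),("loom",(220,218,246,242),.036)):
    k=np.zeros(z.shape,np.uint8);k[b[1]:b[3],b[0]:b[2]]=255
    m=(z>0.014).astype(np.uint8)*255;print(nm,rectof(m&k,"top",zz), np.median(z[(m&k)>0]))
    # redness
    m=(rb>16).astype(np.uint8)*255;print(nm,"rb",rectof(m&k,"top",zz))
m=((z>0.072)&(z<0.11)).astype(np.uint8)*255;k=np.zeros_like(m);k[155:210,205:262]=255;m&=k
print("pan",rectof(m,"top",.09), np.median(z[m>0]))
red=((pi[...,0]-pi[...,1]>15)&(k>0));vv,uu=np.nonzero(red);print("dot",uu.mean(),vv.mean(),len(uu),onplane("top",uu.mean(),vv.mean(),.09))
s=np.load("/tmp/side0.npz")["p"].astype(int);k=np.zeros(s.shape[:2],bool);k[230:250,235:265]=1
red=((s[...,0]-s[...,1]>25)&k);vv,uu=np.nonzero(red);print("dot side",uu.mean(),vv.mean(),len(uu),onplane("side",uu.mean(),vv.mean(),.09))
print(down(0), r.inverse_kinematics([.5,-.2,.2],down(0)))
E
```

```text
mir (((574.3026123046875, 351.03179931640625), (61.32861328125, 45.911102294921875), 80.78138732910156), 244.5) 0.028548311749130972
mir rb (((572.8386840820312, 333.1258544921875), (19.522197723388672, 43.48486328125), 77.25416564941406), 43.5)
loom (((457.3426513671875, 151.86505126953125), (41.1856803894043, 39.484092712402344), 63.82902526855469), 144.0) 0.03598734866064768
loom rb (((459.2481994628906, 152.5309295654297), (38.374351501464844, 39.50032043457031), 63.890830993652344), 131.5)
pan (((609.8231201171875, 144.76605224609375), (112.3834228515625, 113.68022155761719), 45.57524871826172), 1032.5) 0.09079933995652767
dot 232.5 179.0 2 [0.61193492 0.14556291 0.09      ]
dot side 250.0 238.0 3 [0.6142754  0.14292961 0.09      ]
[3.14159265 0.         0.        ] [ 0.37047657  0.49031878 -0.04538956  1.80255823  0.02846092  0.84934449
 -1.25916835]
```

View pics/c3.png

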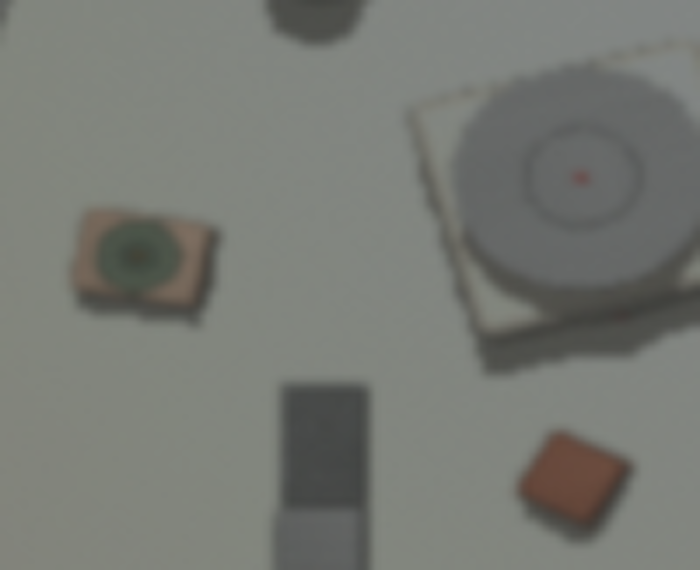

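```bash
cat >> h.py <<'E'
YAW=np.deg2rad(-2.75)
CX=np.array([np.cos(YAW),np.sin(YAW),0]);CY=np.array([-np.sin(YAW),np.cos(YAW),0])
FRONT=np.array([0.5812,-0.2222,0])
PAN=np.array([0.6115,0.145,0])
def cab(x,y,z): return FRONT+CX*x+CY*y+np.array([0,0,z])
def F(): return np.round(r.get_wrist_force(),2)
E
python3 - <<'E'
from h import *
effector.grip(0.0,40)
r.move_ptp(cab(-.06,0,.25),down(YAW)); r.move_l(cab(-.06,0,.056)); 
f0=np.array(r.get_wrist_force());print(f0,r.get_clock(),r.get_width(),r.get_joints())
r.move_l(cab(-.018,0,.056),vel=.08);print(F())
x=-.018
while x<.012:
    x+=.002;r.move_l(cab(x,0,.056),vel=.03)
    f=np.dot(np.array(r.get_wrist_force())-f0,CX);pp=np.dot(np.array(r.get_position())-FRONT,CX);print(round(x,3),round(f,2),round(pp,4))
    if f<-18:break
r.move_l(cab(-.12,0,.056),vel=.15)
print(F(),r.get_clock())
snap("top","a1",(290,90,420,240),4.5);snap("side","a1s",(150,100,400,290),3)
E
```

```text
[0.4887332  0.33029526 0.8964975 ] 4.25 -0.0002401055764120769 [ 0.38416051  0.72836638 -0.03866826  1.84825838  0.04820775  0.56400463
 -1.30427386]
[-0.44 -0.19 -0.18]
-0.016 -1.01 -0.0162
-0.014 -1.65 -0.0139
-0.012 -1.11 -0.0118
-0.01 -0.87 -0.0098
-0.008 -0.54 -0.0078
-0.006 -3.9 -0.0072
-0.004 -5.5 -0.0058
-0.002 -5.91 -0.0033
0.0 -5.17 -0.001
0.002 -5.33 0.0011
0.004 -4.56 0.003
0.006 -5.32 0.005
0.008 -8.82 0.0051
0.01 -12.34 0.0051
0.012 -15.89 0.0051
[-0.39  0.16  0.04] 9.7083
```

View pics/a1.png

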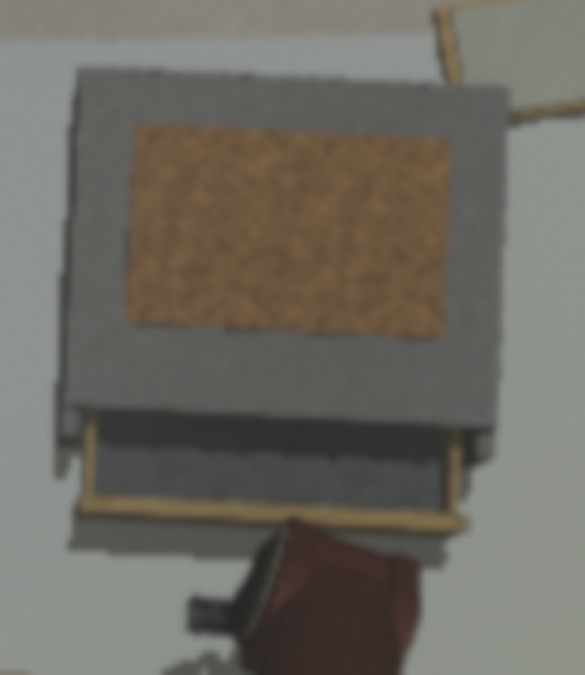

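View pics/a1s.png

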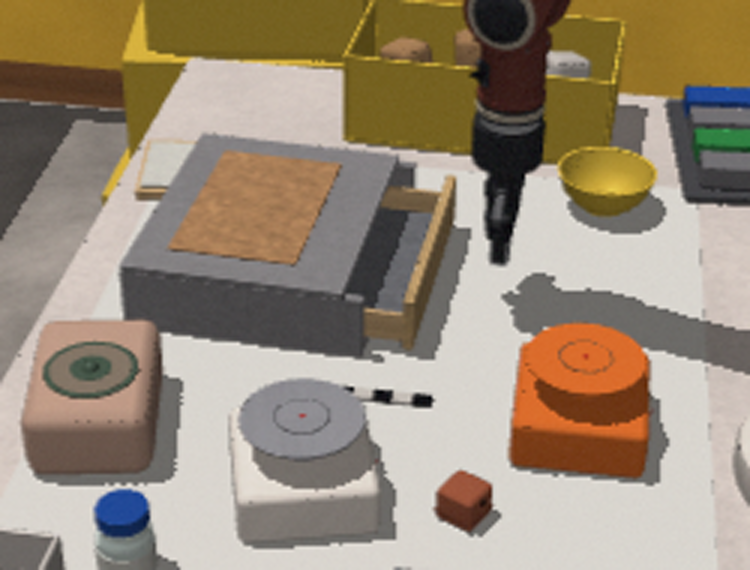

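The drawer is ajar, with the panel at crop row ~515 (full-image row ~204). I'll hook behind the panel and pull.

```bash
python3 - <<'E'
from h import *
r.move_l(cab(-.12,0,.16)); 
p,d=optics.read_camera("top");P=cloud("top",d)
pi=p.astype(int);m=((pi[...,0]-pi[...,2]>18));
for u in (315,322):
    vs=[v for v in range(185,215) if m[v,u]];print(u,vs,[np.round(np.dot(onplane("top",u,v,.07)-FRONT,CX),4) for v in vs])
r.move_l(cab(-.016,0,.16)); f0=np.array(r.get_wrist_force())
r.move_l(cab(-.016,0,.053),vel=.08); print(np.array(r.get_wrist_force())-f0)
x=-.016
r.move_l(cab(-.09,0,.053),vel=.06);print(np.array(r.get_wrist_force())-f0)
x=-.09
while x>-.125:
    x-=.003;r.move_l(cab(x,0,.053),vel=.03)
    f=np.dot(np.array(r.get_wrist_force())-f0,CX);pp=np.dot(np.array(r.get_position())-FRONT,CX);print(round(x,3),round(f,2),round(pp,4))
    if f>7:break
r.move_l(cab(pp+.006,0,.053),vel=.05)
r.move_l(cab(pp+.006,0,.2),vel=.15)
r.move_l(cab(-.02,.2,.3),vel=.25)
print(r.get_clock())
p,d=snap("top","a2",(290,90,420,240),4.5)
E
```

```text
315 [200, 201, 202, 203, 204] [np.float64(-0.0367), np.float64(-0.0398), np.float64(-0.0429), np.float64(-0.0461), np.float64(-0.0492)]
322 [200, 201, 202, 203, 204] [np.float64(-0.0356), np.float64(-0.0387), np.float64(-0.0418), np.float64(-0.0449), np.float64(-0.048)]
[-0.29894397  1.70011563 -0.45515475]
[ 0.09720857  0.86799617 -0.88289433]
-0.093 1.29 -0.0933
-0.096 0.29 -0.0965
-0.099 -0.23 -0.0995
-0.102 0.28 -0.1025
-0.105 6.1 -0.1029
-0.108 9.76 -0.1029
18.525
```

View pics/a2.png

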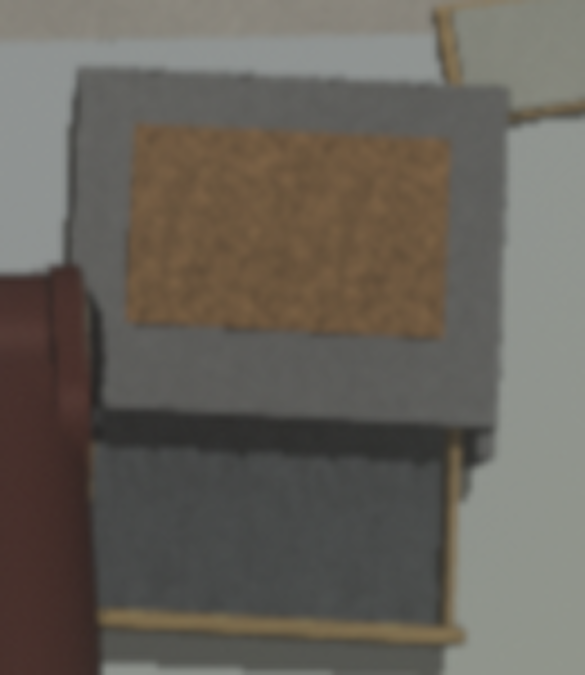

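The drawer sits on its outer stop. The two contacts put the front plane 4 mm deeper than the images did, so I'll use that. Now I'll re-measure the finds with both cameras and fetch the mirror block.

```bash
cat >> h.py <<'E'
FRONT=np.array([0.5853,-0.2224,0])
PAN=np.array([0.6130,0.1445,0])
OFF=np.array([0.0015,-0.0003])   # top-camera image offset estimate (dot/side/contact)
def find(nm,p,d,box,zz,zlo=.014):
    z=cloud("top",d)[...,2];k=np.zeros(z.shape,np.uint8);k[box[1]:box[3],box[0]:box[2]]=255
    m=(z>zlo).astype(np.uint8)*255
    (c,s,a),A=rectof(m&k,"top",zz);c=np.array(c)/1000+OFF
    if s[0]<s[1]: a-=90;s=s[::-1]
    return c,s,a   # a = angle (deg) of long side
def pick_yaw(pos,yaw,near=None):
    best=None
    for k in (0,np.pi,-np.pi):
        q=r.inverse_kinematics(pos,down(yaw+k))
        if q is not None:
            s=abs(q[6])
            if best is None or s<best[0]-1e-3:best=(s,yaw+k,q)
    return best[1],best[2]
E
python3 - <<'E'
from h import *
p,d=snap("top","a3",(110,110,320,300),3)
print("mir",find("m",p,d,(150,175,195,212),.028)); print("loom",find("l",p,d,(218,216,248,244),.036))
snap("side","a3s",None,1)
for pos,y in (([.5758,.351,.1],80.8),([.613,.1445,.2],80.8),(list(cab(-.05,.06,.15)),-2.75),([.459,.152,.1],63.8),([.459,.152,.1],-26.2)):
    for k in (0,180):
        q=r.inverse_kinematics(pos,down(np.deg2rad(y+k)));print(pos,y+k,None if q is None else np.round(q,2))
E
```

```text
mir (array([0.57576202, 0.35044258]), (61.91259002685547, 45.89853286743164), 80.78138732910156)
loom (array([0.45884726, 0.15157448]), (41.16469192504883, 39.484092712402344), 63.82902145385742)
[0.5758, 0.351, 0.1] 80.8 [-0.37  0.83 -0.39  1.48  0.36  0.9  -1.03]
[0.5758, 0.351, 0.1] 260.8 [-0.05  1.08 -1.15  1.47  1.01  1.26  1.66]
[0.613, 0.1445, 0.2] 80.8 [-0.01  0.66 -0.44  1.53  0.31  1.02 -0.69]
[0.613, 0.1445, 0.2] 260.8 [ 0.31  0.88 -1.15  1.52  0.82  1.28  2.03]
[np.float64(0.5382362683870331), np.float64(-0.16007019038483578), np.float64(0.15)] -2.75 [ 0.29  0.59 -0.06  1.79  0.05  0.76 -1.42]
[np.float64(0.5382362683870331), np.float64(-0.16007019038483578), np.float64(0.15)] 177.25 [ 0.74  0.71 -0.81  1.78  0.63  0.93  1.18]
[0.459, 0.152, 0.1] 63.8 [-0.17  0.59 -0.29  2.04  0.3   0.55 -1.13]
[0.459, 0.152, 0.1] 243.8 [ 0.32  0.87 -1.15  2.03  1.    0.97  1.31]
[0.459, 0.152, 0.1] -26.2 [-0.35  0.57 -0.03  2.05  0.03  0.52 -2.42]
[0.459, 0.152, 0.1] 153.8 [ 0.06  0.65 -0.65  2.04  0.64  0.66  0.1 ]
```

View pics/a3.png

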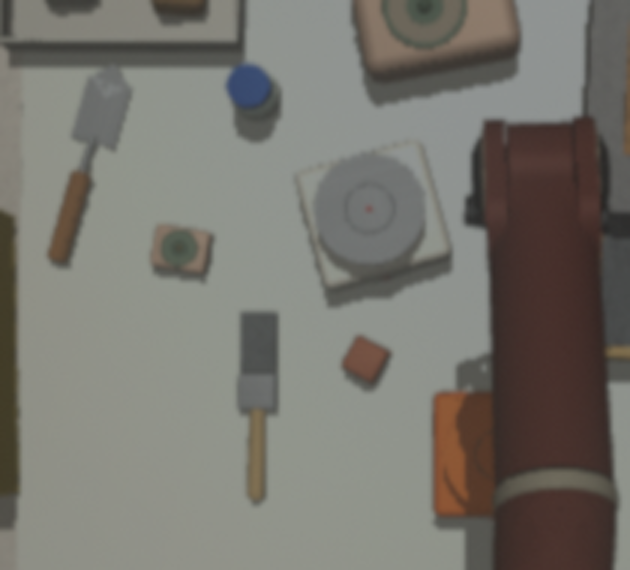

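```bash
cat >> h.py <<'E'
def grasp(c,yaw,ztcp,opening,strength=60):
    o=down(yaw)
    r.move_ptp([c[0],c[1],.16],o); effector.grip(opening,strength)
    r.move_l([c[0],c[1],ztcp+.04]); r.move_l([c[0],c[1],ztcp],vel=.06)
    f0=np.array(r.get_wrist_force())
    effector.grip(0,strength); w=r.get_width()
    r.move_l([c[0],c[1],.16],vel=.12); r.pause(.2)
    print("width",w,r.get_width(),"load",np.array(r.get_wrist_force())-f0,"f0",f0,r.get_clock())
    return f0
E
python3 - <<'E'
from h import *
f0=grasp((.5758,.3505),np.deg2rad(80.8),.013,.075)
snap("side","b1",(150,130,400,350),3)
E
```

```text
width 0.04484535031036766 0.04506407761193031 load [-0.64285176  1.31491764 -2.7660341 ] f0 [ 0.40256503 -0.75247694  0.13410322] 24.4833
```

View pics/b1.png

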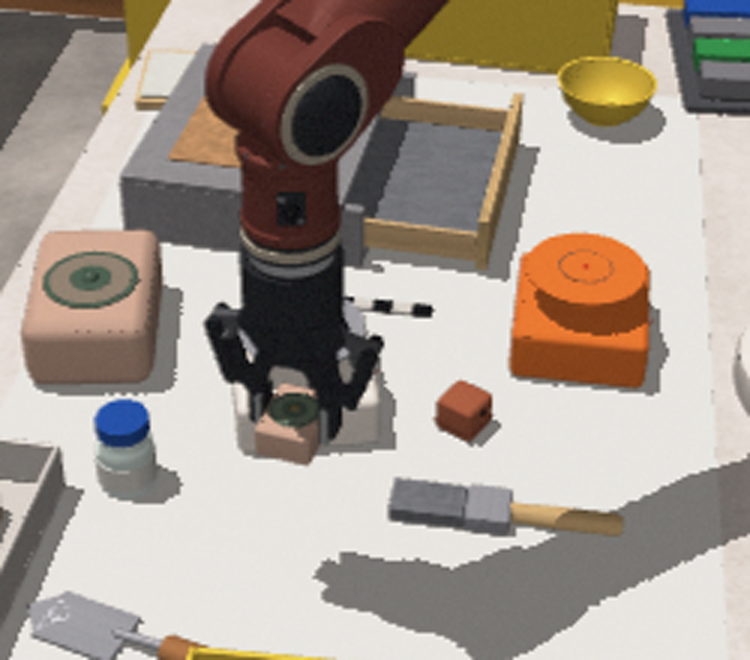

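The mirror block is held level (width 45 mm, load ~2.7 N). Now onto the pan.

```bash
cat >> h.py <<'E'
def to_pan(yaw,zc,name):
    """zc: TCP height at contact with the empty pan"""
    r.move_l([PAN[0],PAN[1],.20],ori=down(yaw),vel=.15); w=r.get_width();print("w",w)
    f1=np.array(r.get_wrist_force())
    r.move_l([PAN[0],PAN[1],zc+.006],vel=.08)
    z=zc+.006
    while z>zc-.012:
        z-=.002; r.move_l([PAN[0],PAN[1],z],vel=.03); r.pause(.1)
        df=(np.array(r.get_wrist_force())-f1)[2];print(round(z,4),round(df,2))
        if df>1.9:break
    f2=np.array(r.get_wrist_force())
    effector.grip(.08); r.move_l([PAN[0],PAN[1],z+.06],vel=.1);
    r.move_l([PAN[0]-.15,PAN[1]-.12,z+.14],vel=.2);print(r.get_clock())
    r.pause(.8)
    return snap("top",name,(200,150,270,215),8)
def centre_on_pan(p,d):
    """centroid above the pan"""
    z=cloud("top",d)[...,2]
E
python3 - <<'E'
from h import *
r.move_l([.5758,.3505,.2])
p,d=to_pan(np.deg2rad(80.8),.103,"b2")
snap("side","b2s",(200,180,340,300),5)
np.savez("/tmp/b2.npz",p=p,d=d)
E
```

```text
w 0.04485857281453197
0.107 -0.22
0.105 -0.25
0.103 0.14
0.101 0.03
0.099 -0.03
0.097 1.04
0.095 1.97
32.6083
```

View pics/b2.png

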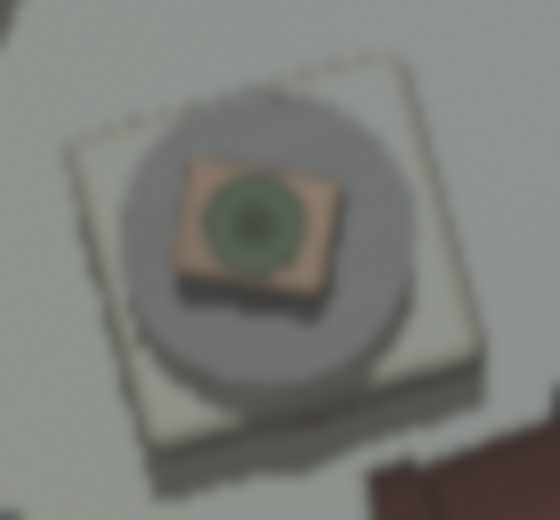

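View pics/b2s.png

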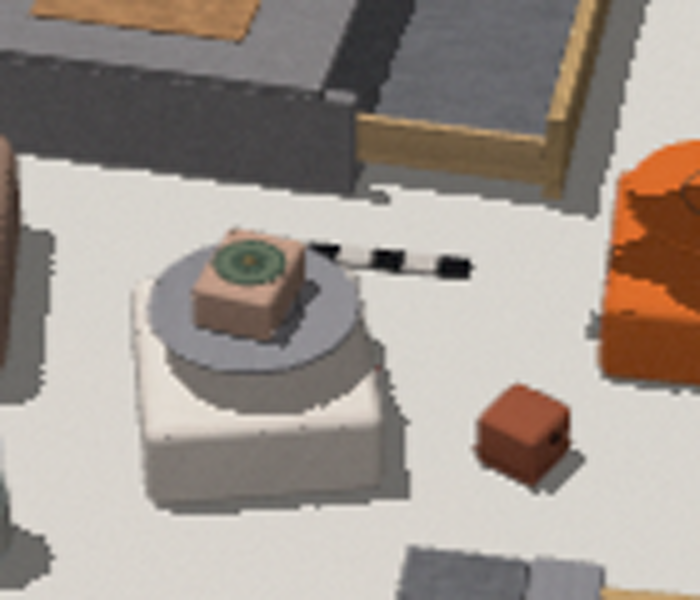

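```bash
python3 - <<'E'
from h import *
t=np.load("/tmp/b2.npz");p,d=t["p"],t["d"];z=cloud("top",d)[...,2]
k=np.zeros(z.shape,bool);k[160:200,212:250]=1
o=((z>.098)&k).astype(np.uint8)*255
zt=np.median(z[o>0]);print(zt)
print("obj",rectof(o,"top",zt))
m=((z>.066)&(z<.093)&k).astype(np.uint8)*255|o
zp=np.median(z[(m>0)&(o==0)]);print("pan z",zp,rectof(m,"top",zp))
print(r.get_clock(),r.get_position())
E
```

```text
0.11302421766058379
obj (((612.0960693359375, 145.4884796142578), (60.31874084472656, 49.39802932739258), 80.7559585571289), 268.0)
pan z 0.08451443851310136 (((609.694580078125, 147.62432861328125), (112.55854034423828, 105.53209686279297), 0.5727774500846863), 1003.5)
33.5083 [0.46299582 0.02449856 0.23502137]
```

Mirror is centred within ~3 mm and has rested for well over 1 s. Into the drawer.

```bash
cat >> h.py <<'E'
def to_drawer(x,y,zt):
    r.move_l([PAN[0],PAN[1],.20],vel=.15)
    r.move_ptp(cab(x,y,.20),down(YAW)); print("w",r.get_width())
    f1=np.array(r.get_wrist_force())
    r.move_l(cab(x,y,zt+.012),vel=.12); r.move_l(cab(x,y,zt),vel=.04); print("dF",np.array(r.get_wrist_force())-f1)
    effector.grip(.066); r.move_l(cab(x,y,.2),vel=.12)
    print(r.get_clock())
E
python3 - <<'E'
from h import *
f0=grasp((PAN[0],PAN[1]),np.deg2rad(80.8),.098,.075)
to_drawer(-.055,.062,.034)
r.move_l(cab(-.15,-.05,.3),vel=.3)
r.move_ptp([.45,.10,.3],down(np.deg2rad(63.8)))
p,d=snap("top","b3",(180,90,420,290),3)
print("loom",find("l",p,d,(218,216,248,244),.036))
snap("side","b3s",(150,100,400,330),3)
E
```

```text
width 0.04463510854221388 0.04473653783421744 load [-0.54555729 -0.02639012 -3.3137871 ] f0 [0.83237569 0.36291971 1.10142372] 36.925
w 0.0450583880376705
dF [0.77332113 0.48742132 5.3277335 ]
42.2917
loom (array([0.45958948, 0.14822261]), (92.44770050048828, 85.39021301269531), -89.68348038196564)
```

View pics/b3.png

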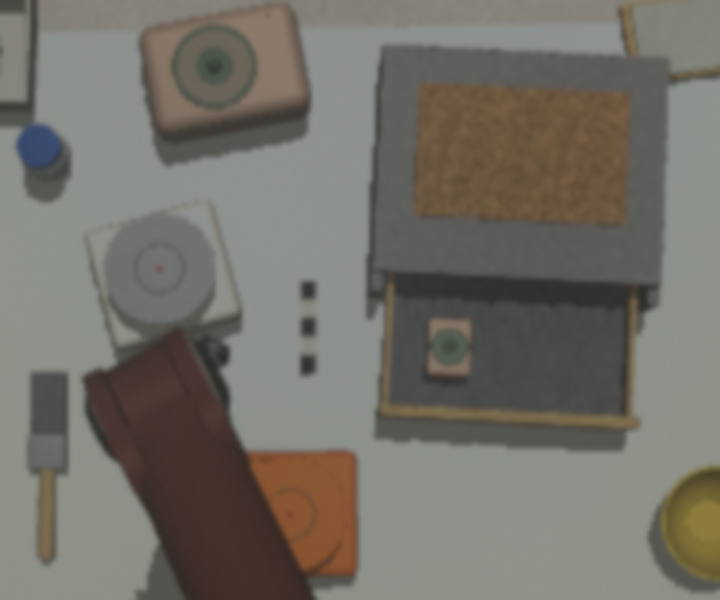

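View pics/b3s.png

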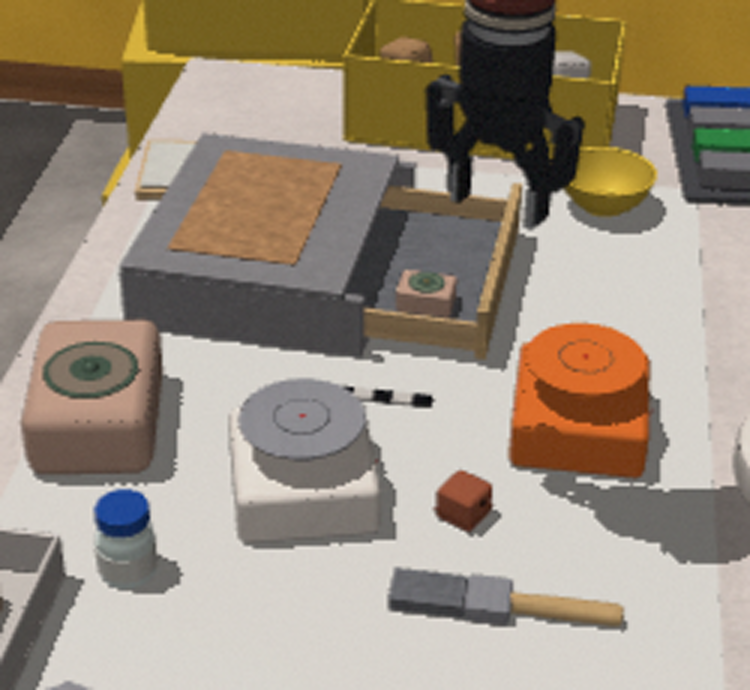

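The mirror block lies in the drawer (crop 449,347). The arm hides the loom weight from the top camera, but in the side view it hasn't moved (465,500). I'll step aside, re-measure and grasp.

```bash
python3 - <<'E'
from h import *
r.move_ptp([.48,-.05,.3],down(np.deg2rad(63.8)))
p,d=optics.read_camera("top")
c,s,a=find("l",p,d,(218,216,248,244),.036);print(c,s,a)
assert abs(s[0]-41)<4 and abs(s[1]-40)<4
a=63.8 if abs(a-63.8)<10 else a
grasp(c,np.deg2rad(a),.016,.066)
snap("side","d1",(200,150,400,320),3.5)
E
```

```text
[0.45791254 0.14967244] (45.403297424316406, 39.484092712402344) 63.82902145385742Traceback (most recent call last):
  File "<stdin>", line 5, in <module>
AssertionError
```

One extra edge pixel tripped the size check. The weight is within 2 mm of where it was, so I'll use the earlier fit.

```bash
python3 - <<'E'
from h import *
grasp((.4586,.1512),np.deg2rad(63.8),.016,.066)
snap("side","d1",(200,150,400,320),3.5)
E
```

```text
width 0.03969255865305277 0.03976621698346652 load [ 0.01335063  0.21927276 -0.58160967] f0 [ 0.04230913 -0.40306893  0.10363567] 49.95
```

View pics/d1.png

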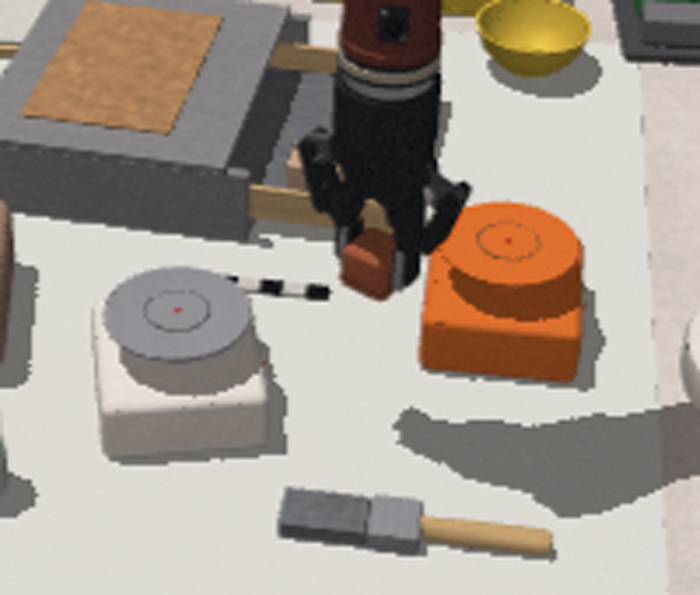

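```bash
sed -i 's/def to_pan(yaw,zc,name):/def to_pan(yaw,zc,name,sink=.012,thr=1.9):/; s/while z>zc-.012:/while z>zc-sink:/; s/if df>1.9:break/if df>thr:break/' h.py
python3 - <<'E'
from h import *
r.move_l([.4586,.1512,.2])
p,d=to_pan(np.deg2rad(63.8),.106,"d2",sink=.004,thr=1.2)
snap("side","d2s",(200,180,340,300),5)
z=cloud("top",d)[...,2]
k=np.zeros(z.shape,bool);k[160:200,212:250]=1
o=((z>.105)&k).astype(np.uint8)*255
zt=np.median(z[o>0]);print(zt,rectof(o,"top",zt))
E
```

```text
w 0.038961887240814064
0.11 -0.5
0.108 -1.67
0.106 -0.03
0.104 -0.67
0.102 -0.58
57.0167
0.11857833601724344 (((610.9878540039062, 145.466064453125), (39.85527420043945, 39.51740264892578), 63.65666961669922), 151.0)
```

View pics/d2.png

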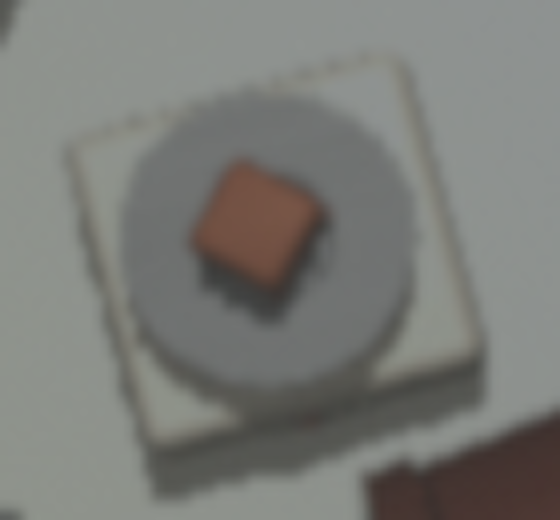

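View pics/d2s.png

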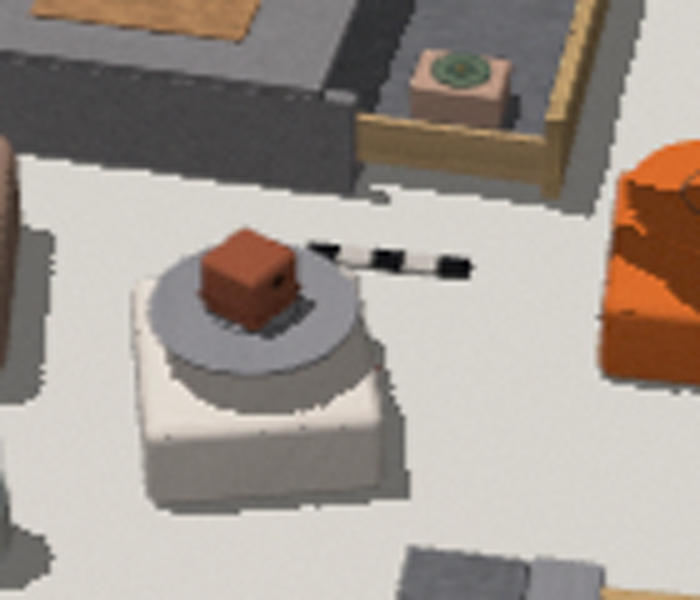

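The loom weight is centred (~1 mm from the dot) and at rest. Now into the drawer, then a full look.

```bash
python3 - <<'E'
from h import *
grasp((PAN[0],PAN[1]),np.deg2rad(63.8),.0985,.066)
to_drawer(-.055,-.062,.037)
r.move_ptp([.25,.42,.35],down(np.deg2rad(60)))
p,d=snap("top","e1");snap("side","e1s")
cv2.imwrite("pics/e1.png",np.clip(cv2.resize(p,(800,600))[:,:,::-1]*1.5,0,255).astype(np.uint8))
print(r.get_clock())
E
```

```text
width 0.03921176870344136 0.03938003404415154 load [ 0.01447311 -0.0874003  -2.91070766] f0 [ 0.40366731 -0.01798049  0.46585979] 61.3833
w 0.03929948895066026
dF [ 0.33223989 -1.04600575 -0.40500183]
67.1417
69.9583
```

View pics/e1.png

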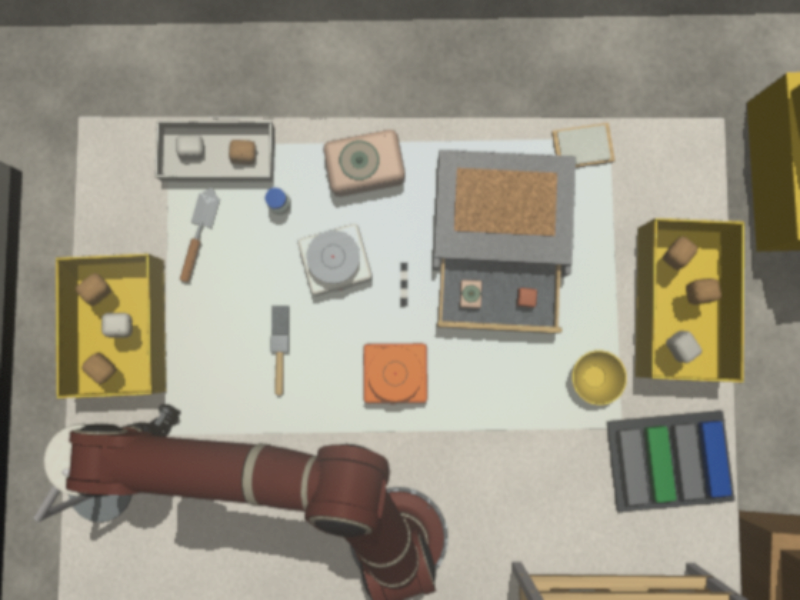

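View pics/e1s.png

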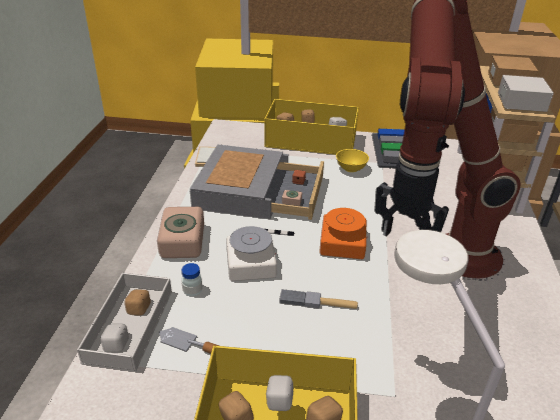

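Both finds lie in the drawer, at (470,293) and (527,297) in the enlarged picture, and no other find is on the table. Closing the drawer.

```bash
python3 - <<'E'
from h import *
effector.grip(0,40)
r.move_ptp(cab(-.175,0,.25),down(YAW)); r.move_l(cab(-.175,0,.056),vel=.12)
f0=np.array(r.get_wrist_force());print(f0)
r.move_l(cab(-.15,0,.056),vel=.05)
r.move_l(cab(-.06,0,.056),vel=.045)
r.move_l(cab(-.012,0,.056),vel=.03)
x=-.012
while x<.010:
    x+=.002;r.move_l(cab(x,0,.056),vel=.03)
    f=np.dot(np.array(r.get_wrist_force())-f0,CX);pp=np.dot(np.array(r.get_position())-FRONT,CX);print(round(x,3),round(f,2),round(pp,4))
    if f<-13:break
r.pause(.3);print(np.dot(np.array(r.get_position())-FRONT,CX))
r.move_l(cab(-.03,0,.056),vel=.05);r.move_l(cab(-.10,0,.056),vel=.1);r.move_l(cab(-.12,0,.2));r.move_ptp([.25,.42,.35],down(np.deg2rad(60)))
print(r.get_clock())
p,d=snap("top","f1",(290,90,420,240),4.5);snap("side","f1s",(150,100,400,290),3)
E
```

```text
[0.0265738  0.25259069 0.21789012]
-0.01 -4.7 -0.0103
-0.008 -5.35 -0.0083
-0.006 -3.9 -0.0062
-0.004 -3.97 -0.0039
-0.002 -5.24 -0.0021
0.0 -6.41 -0.0004
0.002 -6.66 0.001
0.004 -11.48 0.001
0.006 -15.48 0.001
0.0010480582694744121
87.0917
```

View pics/f1.png

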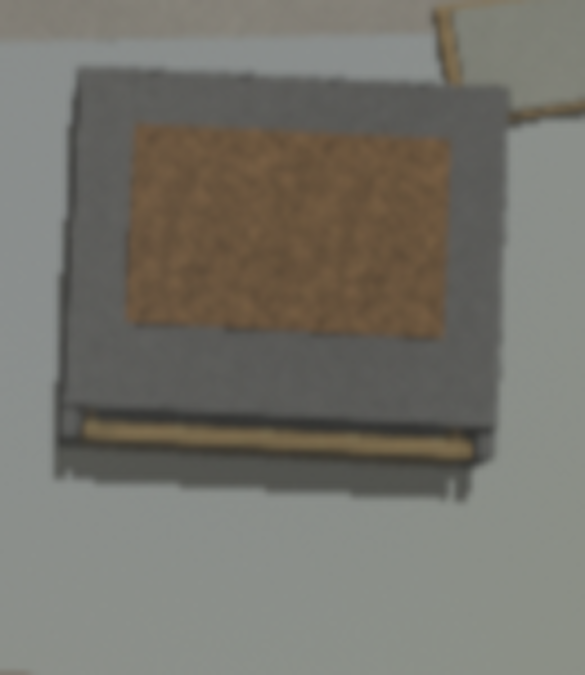

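View pics/f1s.png

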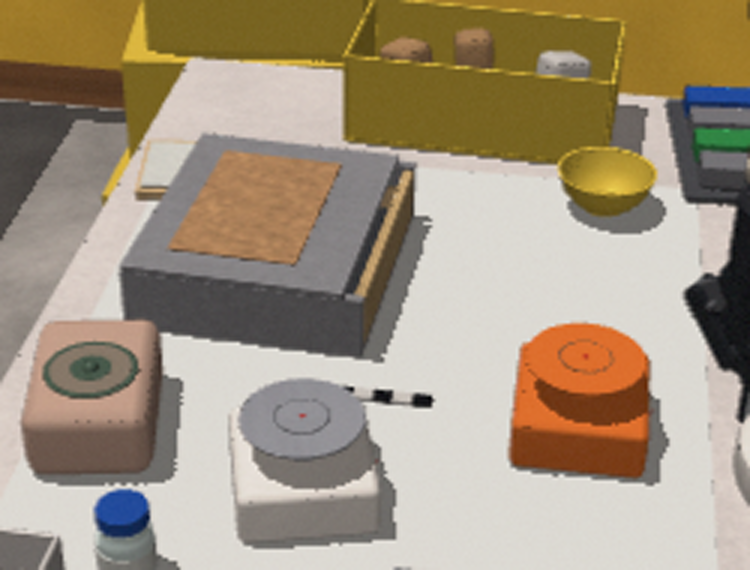

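The drawer is flush, as it was at the start (panel at crop row ~437), and stayed shut after I let go. Nothing is touched, so I'm handing in.

```bash
python3 - <<'E'
from h import *
r.pause(.5); r.job_done(); print(r.get_clock())
E
```

```text
the job is handed in; nothing more can be done
the job is handed in; nothing more can be done
```

The job is handed in, at about 88 s of the 208 s allowed; no verdict is reported.

**What I did:** I pushed the drawer front to its inner stop so it sprang ajar, then pulled it to the outer stop. Only two finds were on the table: the plaster block with the mirror and the clay loom weight. I weighed each alone on the white balance, mirror first, then laid both in the drawer. Then I pressed it shut at about 15 N and let go.

**Last checks:**
- **Weighing:** each find lay within about 3 mm of the pan's centre in the pictures and stayed still, released, for over a second.
- **Drawer contents:** both finds were seen on the drawer floor before closing; with the drawer shut I couldn't see them again.
- **Drawer:** it looked flush in both cameras and stayed shut after I withdrew.
- **Other things:** the other things looked in their places in the last full pictures, taken just before closing. The trowel and brush were outside the final crops.

**Checks that disagreed:**
- Contact put the cabinet front about 4 mm further back than the first image estimate, so I used the contact value.
- A size check on the loom weight failed once (45 mm instead of 41 mm). I put it down to an edge pixel and used the earlier measurement; the grasp was good.
- The wrist force was noisy: the loom weight's load read 0.6 N, then 2.9 N. I released it on the pan by height rather than by force.

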